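Part the hooked hanger from the suction lifter and bin both

TASK

On the repair bench an S-hook hangs caught in the open eye of a suction lifter. Raise the hook a little, give it a quarter turn and draw it out through the gap in the eye, then put the hook by itself into the narrow deep bin and stand the lifter upright by itself in the shallow square bin. Lower each into its bin rather than dropping it, and leave the other things on the bench where they are.

Things in the scene. Friction and masses are not known exactly. Their poses are not given: they have to be found in the camera images.
- hook_tab (a point): Middle of the pull tab on top of the loose steel S-hook (8 mm plate, 104 mm tall, 79 wide, about 90 g). Grip here from above. Axes: z up the shank, y across the plate, x normal to it (8 mm, the way to close the fingers). Tab: 30 mm wide, 20 mm below to 16 above this point. At the start 32 mm above lifter_eye and on its axis to about 1 mm, axes parallel to 0.05 rad.
- hook_mid (a point): Point on the S-hook's shank half-way up: 36 mm below hook_tab, 52 mm above the foot; same axes. The shank (y -9..9 mm, 18 wide) runs through the eye. Under the tab a shoulder bar (y -26..36, 8 to 20 mm above this point) rests on both arms of the eye.
- hook_tip (a point): Lower end of the S-hook's upper tip: a 12 mm wide finger at y 24..36 mm that points down 12 mm below the shoulder bar, outside the eye, so that the hook cannot turn until raised; hook axes.
- hook_foot (a point): Underside of the S-hook's foot, below the shank, 88 mm below hook_tab; hook axes. From here a bar 12 mm high reaches to y -43 mm, ending in an upturned tip (y -43..-31) whose top is 24 mm above this point. At the start 24 mm above the bench.
- lifter_eye (a point): Centre of the open eye on top of the loose suction lifter, 80 mm above its underside; z up. The eye is a level C of 8 mm round bar, outside 42 x 42 mm, inside 26 x 26. At the start the hook's plate lies in the lifter's y-z plane. The empty lifter (about 0.32 kg, round foot 64 mm across and 15 mm high, centred below) can be gripped from above across the eye, fingers closing along y.
- lifter_gap (a point): Middle of the gap in the eye, 17 mm from lifter_eye along the lifter's +x: 13 mm wide, too narrow for the 18 mm shank until the hook is raised 13 to 26 mm and turned +90 degrees about z (counter-clockwise from above, its foot then pointing to +x); 45 mm of travel along +x clears the eye. A 10 mm stem under the middle of the eye's -x side blocks the foot the other way.
- deep_bin: The narrow deep bin, grey plastic, fixed: outside 128 mm (its x) x 72 mm (its y) x 60 mm high, walls and floor 4 mm; origin under its centre on the bench. It holds the hook: standing on its foot with its plate along the bin's long side (hook y along bin x), it leans on the walls when let go.
- square_bin: The shallow square bin, grey plastic, fixed: outside 128 x 128 x 40 mm high, walls and floor 4 mm; origin under its centre on the bench.
- phone: Leave alone: black phone, 146 x 70 x 8 mm, lying flat on the mat; origin under its centre
- board: Leave alone: circuit board, 90 x 50 mm, about 9 mm high, lying flat; origin under its centre
- jar: Leave alone: small clear lidded jar, 48 mm diameter, 55 mm high; origin under its centre
- spool: Leave alone: metal spool, 60 mm diameter, 40 mm high; origin under its centre
- screwdriver: Leave alone: screwdriver, 150 mm long, lying flat; origin near its middle

How it is judged:
By the outcome, as a careful person would: the job done as asked, in the order asked, and still so for the second after the job is handed in, with the robot touching nothing.
It also fails if it takes over 64 s, if anything falls off the work surface, if the arm or the gripper's body presses on something with over 40 N, if the wrist force passes 120 N, or if a joint passes its speed limit or range.

ROBOT

A 6-joint arm with a two-finger parallel gripper is mounted at the origin on the work surface. World frame = base frame: x ahead of the robot, y to its left, z up, the work surface at z = 0. Lengths are in m, angles in rad, forces in N, time in s.
With the tool pointing down it reaches from about 0.35 to 0.85 m from the base axis. Payload 8.1 kg.
Tool frame: the origin (TCP) lies midway between the tips of the shut fingers; the grasp point (between the pads) lies 19 mm behind it (robot.grip_point_offset is the distance from the TCP to the grasp point, in m); z points along the fingers, y is the line along which they close (so a half turn about z gives the same grasp; the last joint's range is limited). The gripper opens to 93 mm and grips with 3 to 60 N. Pads are 15 mm wide; open, the fingers measure 128 mm over their backs; the gripper's body (75 mm by 188 mm) begins 65 mm behind the grasp point.
Start: joints at [1.119, 0.13, 1.488, -0, 1.523, -0.085], TCP at [0.215, 0.56, 0.219] pointing down, gripper open.
Joint ranges: [-2.96, 2.96], [-0.89, 2.26], [0.02, 2.5], [-1.34, 4.48], [0, 2.73], [-2.66, 2.66]. Speed limits (rad/s): [2.39, 2.39, 2.79, 3.14, 3.14, 3.14].

INTERFACE

Orientations are given as a rotation vector (axis times angle).
In Python, from plant import robot, read_camera, job gives the robot as it stands.
- The arm moves only by the shell command python3 -m inch 'ROWS' [FORCE]. ROWS is JSON, one flat list of numbers, 5 for each row, row after row: the shift along the world's x, y, z in mm, then the turn about the world's z in degrees, then the opening in per cent of the stroke, from 0 (shut) to 100 (fully open). In form: [dx, dy, dz, yaw, hand, dx, dy, dz, yaw, hand, ...]. A call has 1 to 10 rows; each row is the pose to reach, as a shift and turn from the pose commanded when the call began; what a row does not reach only later rows make up. A row lasts 1/12 s, in which the tool goes at most 41.7 mm and 7.16 degrees, less where a joint would pass 70% of its speed; a pose out of reach is approached as far as the arm can. A call with a gripper value outside its range is refused whole. The fingers move at their own pace and stop on an object; FORCE is the grip in N (left out, the last holds). Time passes only in rows, so rows that repeat a pose let the fingers close. It gives the time, the measured TCP pose, the force, the opening and the grip force at its end, in the units of the state.
- robot.read_state(): the state, without advancing time (a new reading comes with each control period).
- read_camera(name): name is "scene" or "top" or "wrist"; returns a dict with "image" (384x512x3 uint8, blue, green, red), "K" (3x3 intrinsics, pixels), "D" ([k1, k2, p1, p2, k3] as OpenCV has them; the pictures are not rectified), "extrinsics" (4x4, takes a point from world to camera coordinates); the wrist camera has in their place "mount" (4x4, takes a point from camera to tool coordinates, whose origin is the TCP and whose axes are the flange's). Camera axes: x right, y down, z forward; pixel columns grow to the right and rows downward; lengths in m; the calibration is good to about 2 mm. A picture is of the moment at which its call begins: read the wrist's pose just before it. There is no depth.
- job.close_job(): hands the job in; it is judged then, once.
The state is a dict: "t": time; "q": joint angles; "dq": joint speeds; "joint_torque": joint torques, N m; "tool_pos": TCP position; "orientation": TCP orientation; "force": force on the tool from outside, world axes, zero at the start; "wrist_torque": the same for the moment, N m; "opening": finger opening in m; "gripper_force": force on a finger pad.
Only numpy, scipy, OpenCV 4.12 (cv2) and the standard library are available. Lean on these libraries where they do the work, as an engineer would, in place of code of your own. Each camera call takes 0.05 s, during which the arm holds its last target. There are 200 camera calls.

## Working session

There is one attempt and no reset: what is moved stays moved. The work goes in short steps, Python scripts to look and compute and a shell command to move; the robot and the scene stay as the last step left them, time stands still between calls to the robot, and variables do not carry over. Pictures are saved under pics/ and viewed, at most 10 in all, crops included, and the job is handed in when it is done.

```bash
ls; mkdir -p pics
python3 - <<'E'
from plant import robot, read_camera
import cv2, numpy as np
s=robot.read_state(); print(s['t'],s['tool_pos'],s['orientation'],s['opening'],robot.grip_point_offset)
for n in ['top','scene']:
    c=read_camera(n); cv2.imwrite(f'pics/{n}0.png',cv2.resize(c['image'],(800,600),interpolation=cv2.INTER_CUBIC)); print(n,c['K'],c['D'],c['extrinsics'])
E
```

```text
pics
0.0 [0.21492186 0.55958365 0.21759455] [-5.72844950e-01 -3.08847812e+00  2.75904777e-03] 0.09303200890380826 0.0188
top [[431.28455143   0.         253.93646491]
 [  0.         431.28455143 186.69619367]
 [  0.           0.           1.        ]] [-0.13205548  0.          0.          0.          0.        ] [[-0.15169275 -0.98841195 -0.00557975  0.07968394]
 [-0.96017413  0.14869442 -0.23654939  0.60831716]
 [ 0.23463792 -0.03052529 -0.97160344  0.8663841 ]
 [ 0.          0.          0.          1.        ]]
scene [[442.48682852   0.         256.09528269]
 [  0.         442.48682852 196.1445848 ]
 [  0.           0.           1.        ]] [-0.14481362  0.          0.          0.          0.        ] [[-0.12945154  0.99139402 -0.01949869  0.09358871]
 [ 0.71821826  0.0801874  -0.69118197 -0.36192557]
 [-0.68367012 -0.10347889 -0.72241767  1.44644196]
 [ 0.          0.          0.          1.        ]]
```

View pics/top0.png

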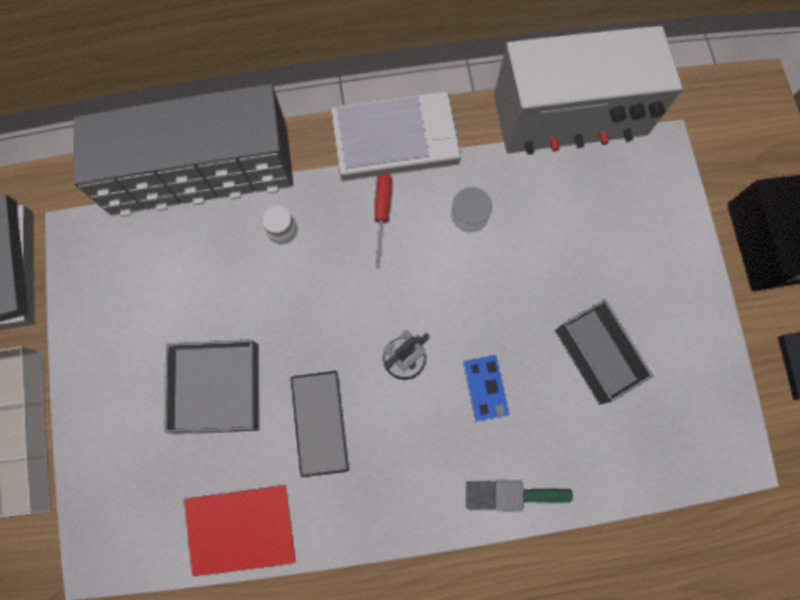

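View pics/scene0.png

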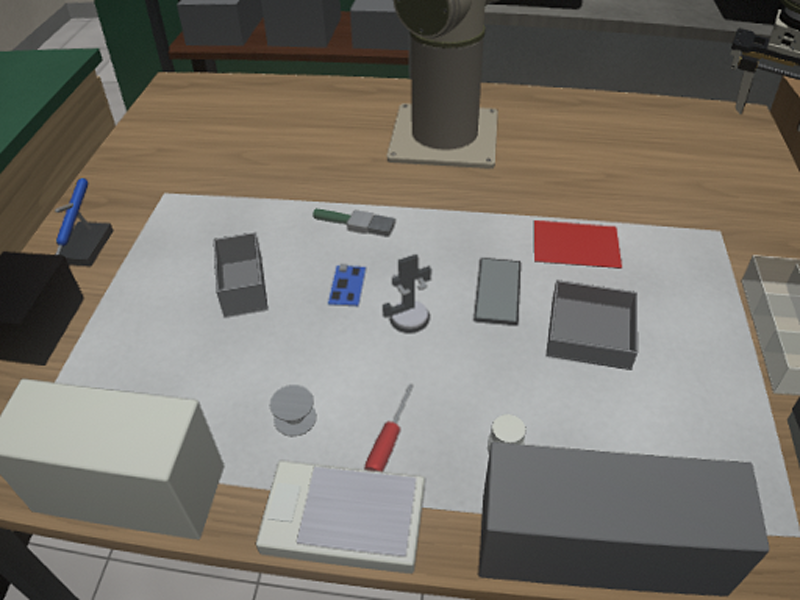

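The top picture shows the lifter with its hook at about (405,352), the deep bin at (603,352) and the square bin at (212,387). The phone is at (320,424), just left of the lifter, and the board at (486,387), to its right. I'll enlarge these.

```bash
cat > h.py <<'E'
import numpy as np, cv2
def ray(c,px,z,T=None):
    """pixel (native) -> world point at height z; T = world->camera"""
    T=c['extrinsics'] if T is None else T
    p=cv2.undistortPoints(np.array([[px]],float),c['K'],np.array(c['D']))[0,0]
    R,t=T[:3,:3],T[:3,3]; o=-R.T@t; d=R.T@np.array([p[0],p[1],1])
    return o+d*(z-o[2])/d[2]
def proj(c,P,T=None):
    T=c['extrinsics'] if T is None else T
    return cv2.projectPoints(np.array(P,float).reshape(-1,3),cv2.Rodrigues(T[:3,:3])[0],T[:3,3],c['K'],np.array(c['D']))[0][:,0]
E
python3 - <<'E'
from plant import read_camera
import cv2, numpy as np
t=read_camera('top')['image']; s=read_camera('scene')['image']
def crop(im,x,y,w,h,k): return cv2.resize(im[y:y+h,x:x+w],(w*k,h*k),interpolation=cv2.INTER_CUBIC)
# native windows
A=crop(t,235,205,50,38,8)   # lifter top
B=crop(s,235,155,50,75,8)[:600,:400]
C=crop(t,350,185,80,75,4)[:296,:400]
m=np.zeros((600,800,3),np.uint8); m[:304,:400]=A; m[304:600,:320]=C[:296,:320]; m[:600,400:]=B
cv2.imwrite('pics/m1.png',m)
E
```

```text
(no output)
```

View pics/m1.png

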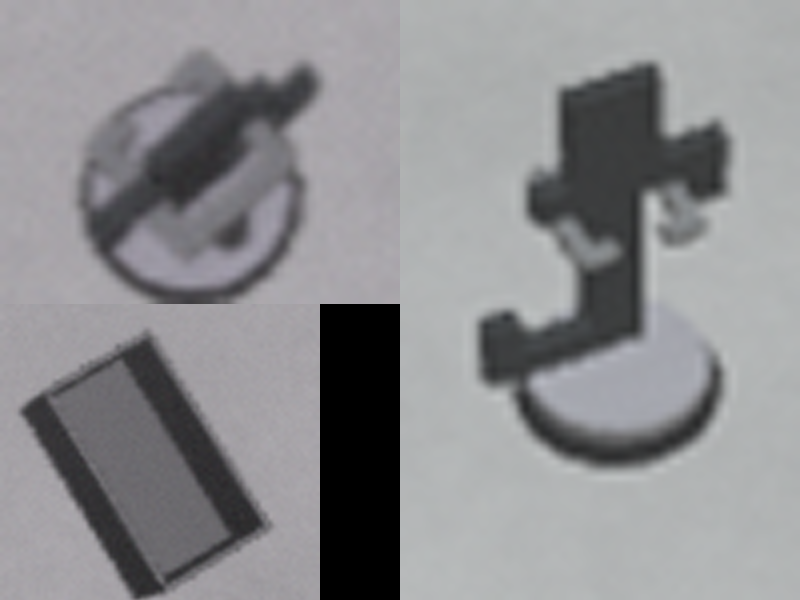

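```bash
cat > fit.py <<'E'
from h import *
from plant import read_camera
from scipy.optimize import least_squares
t=read_camera('top'); s=read_camera('scene')
def W(p,L):
    L=np.array(L,float)/1000; c,q=np.cos(p[2]),np.sin(p[2])
    return np.c_[p[0]+c*L[:,0]-q*L[:,1],p[1]+q*L[:,0]+c*L[:,1],L[:,2]]
nat=lambda P,o,k:(np.array(P,float)+.5)/k-.5+np.array(o)
def fit(p0,sets):
    r=lambda p:np.concatenate([(proj(c,W(p,L))-px).ravel() for c,L,px in sets])
    o=least_squares(r,p0,loss='soft_l1'); print(np.round(o.x,4),np.round(r(o.x).reshape(-1,2),1).tolist()); return o.x
sp=nat([[162,88],[258,65],[322,122],[322,190],[85,382],[240,335],[80,320]],(235,155),8)
fit([.5,0,.5],[(s,[[4,-15,128],[4,15,128],[4,36,96],[4,36,72],[4,-43,24],[4,9,24],[4,-43,48]],sp),(t,[[0,0,15]],nat([[192,188]],(235,205),8))])
# deep bin (rim)
d=nat(np.array([[150,332],[22,410],[268,525],[137,598]])-[0,304],(350,185),4)
fit([.5,-.3,.5],[(t,[[64,36,60],[64,-36,60],[-64,36,60],[-64,-36,60]][0:0] or [[64,-36,60],[64,36,60],[-64,-36,60],[-64,36,60]],d)])
q=nat([[166,342],[257,340],[259,432],[165,432]],(0,0),1.5625)
fit([.5,.3,.1],[(t,[[64,64,40],[64,-64,40],[-64,-64,40],[-64,64,40]],q)])
for n,px,z in [('phone',(320,424),8),('board',(486,387),9),('spool',(471,205),40),('drv tip',(378,268),5)]: print(n,ray(t,nat([px],(0,0),1.5625)[0],z/1000).round(3))
print('camtop',-t['extrinsics'][:3,:3].T@t['extrinsics'][:3,3])
E
python3 fit.py
```

```text
[ 0.5271 -0.0139  0.5449] [[-0.1, 1.2], [0.1, 0.2], [0.4, 0.8], [0.3, -0.2], [-0.2, -0.0], [0.2, -0.8], [-0.0, 0.7], [1.3, 1.3]]
[ 0.488  -0.2868  0.3964] [[-4.7, 0.3], [1.1, -2.5], [-1.2, 0.7], [5.2, 0.1]]
[ 0.5261  0.2662 -0.1214] [[2.0, 0.4], [-0.5, 0.2], [-2.4, -0.8], [0.6, 0.1]]
phone [0.453 0.123 0.008]
board [ 0.469 -0.122  0.009]
spool [ 0.737 -0.145  0.04 ]
drv tip [0.671 0.007 0.005]
camtop [0.39289131 0.01475382 0.98612344]
```

```bash
sed -i '/^# deep/,$d' fit.py
cat >> fit.py <<'E'
d=nat(np.array([[150,332],[48,397],[268,525],[165,590],[22,410],[137,598]])-[0,304],(350,185),4)
fit([.5,-.3,.5],[(t,[[64,-36,60],[64,36,60],[-64,-36,60],[-64,36,60],[64,36,0],[-64,36,0]],d)])
q=nat([[166,342],[257,340],[259,432],[165,432]],(0,0),1.5625)
fit([.5,.3,.1],[(t,[[64,64,40],[64,-64,0],[-64,-64,0],[-64,64,40]],q)])
E
python3 fit.py
python3 - <<'E'
from plant import robot
from scipy.spatial.transform import Rotation as R
import numpy as np
s=robot.read_state(); M=R.from_rotvec(s['orientation']).as_matrix(); print(M.round(3),s['t'], s['q'])
E
```

```text
[ 0.5271 -0.0139  0.5449] [[-0.1, 1.2], [0.1, 0.2], [0.4, 0.8], [0.3, -0.2], [-0.2, -0.0], [0.2, -0.8], [-0.0, 0.7], [1.3, 1.3]]
[ 0.4897 -0.2955  0.3567] [[0.2, -1.0], [-1.1, -1.7], [1.8, 0.4], [0.6, 0.7], [-0.6, -0.0], [-0.3, 0.8]]
[ 0.5289  0.27   -0.0948] [[-0.5, 0.2], [0.7, 1.4], [0.3, -1.9], [-0.5, -0.1]]
[[-0.933  0.359 -0.   ]
 [ 0.359  0.933 -0.   ]
 [ 0.    -0.    -1.   ]] 0.4 [ 1.11858128e+00  1.30528736e-01  1.48833303e+00 -2.37334822e-05
  1.52302046e+00 -8.53809434e-02]
```

```bash
python3 -m inch '[312,-574,60,-38,100,312,-574,60,-38,100,312,-574,60,-38,100,312,-574,60,-38,100,312,-574,60,-38,100,312,-574,60,-38,100,312,-574,60,-38,100,312,-574,60,-38,100,312,-574,60,-38,100,312,-574,60,-38,100]' 20; python3 -c "
from plant import robot,read_camera
c=read_camera('wrist'); print(c['mount'],c['K'],c['D'])"
```

```text
t: 1.23
tool_pos: [0.4138, 0.1937, 0.2573]
orientation: [1.547, 2.734, 0.001]
force: [1.8, -0.1, 0.7]
opening: 0.0931
gripper_force: 0.0
[[ 1.44047480e-04 -9.63511524e-01 -2.67666813e-01  7.39207468e-02]
 [ 9.99999827e-01  2.91546016e-04 -5.11309151e-04 -4.33128035e-04]
 [ 5.70689452e-04 -2.67666693e-01  9.63511399e-01 -1.66095832e-01]
 [ 0.00000000e+00  0.00000000e+00  0.00000000e+00  1.00000000e+00]] [[314.85769922   0.         256.28287688]
 [  0.         314.85769922 188.24464194]
 [  0.           0.           1.        ]] [-0.06936776  0.          0.          0.          0.        ]
```

```bash
python3 -m inch '[113,-208,-20,0,60,113,-208,-20,0,60,113,-208,-20,0,60,113,-208,-20,0,60,113,-208,-20,0,60,113,-208,-20,0,60,113,-208,-20,0,60,113,-208,-20,0,60]'
cat > wr.py <<'E'
import sys
from h import *
from plant import robot,read_camera
from scipy.spatial.transform import Rotation as R
def wrist():
    s=robot.read_state(); c=read_camera('wrist')
    T=np.eye(4); T[:3,:3]=R.from_rotvec(s['orientation']).as_matrix(); T[:3,3]=s['tool_pos']
    return s,c,np.linalg.inv(T@c['mount'])
if __name__=='__main__':
    s,c,T=wrist(); x,y,w,h,k=map(int,sys.argv[2:7])
    np.savez('pics/'+sys.argv[1]+'.npz',T=T)
    cv2.imwrite(f'pics/{sys.argv[1]}.png',cv2.resize(c['image'][y:y+h,x:x+w],(w*k,h*k),interpolation=cv2.INTER_CUBIC))
    print(s['tool_pos'],s['orientation'],s['t'],s['force'])
E
python3 wr.py w1 120 140 266 200 3; python3 -c "
from h import *;from plant import read_camera
c=read_camera('wrist');T=np.load('pics/w1.npz')['T'];print(proj(c,[[.527,-.014,.128],[.527,-.014,.08],[.527,-.014,0.015]],T))"
```

```text
t: 1.95
tool_pos: [0.5264, -0.0136, 0.2362]
orientation: [-1.551, -2.731, 0.0]
force: [0.2, -0.0, -0.0]
opening: 0.0559
gripper_force: 0.0
[ 0.5264382  -0.01364493  0.23617614] [-1.55098557e+00 -2.73072978e+00  4.69976496e-04] 1.95 [ 0.18838861 -0.00345298 -0.03773156]
[[257.35485729 186.54722442]
 [257.26845356 174.58344024]
 [257.18370667 162.87822373]]
```

View pics/w1.png

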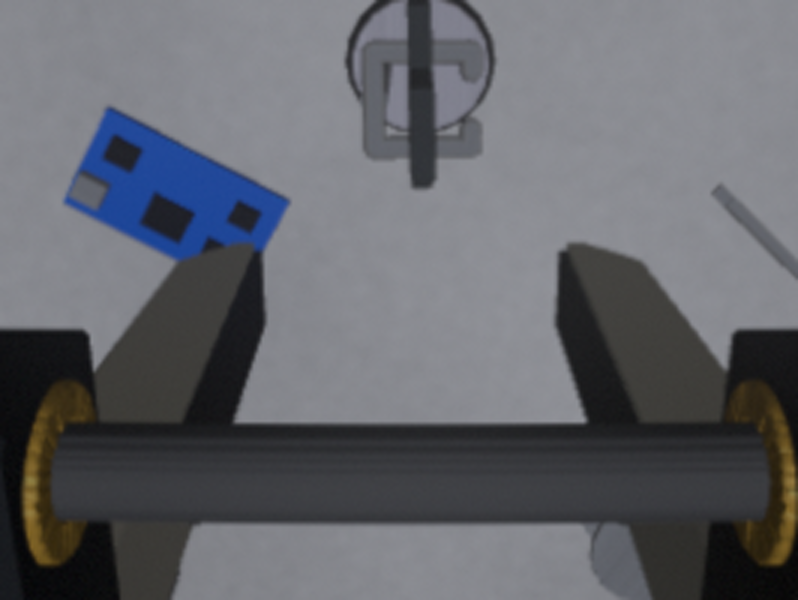

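The wrist picture shows the eye as a C, x 362–482 and y 40–158 in the crop. Its gap is on the right, and the hook's plate is vertical at x≈421 with the shoulder's end at (422,186).

Run:
```python
from h import *
from plant import read_camera
c=read_camera('wrist');T=np.load('pics/w1.npz')['T']
n=lambda u,v:((u+.5)/3-.5+120,(v+.5)/3-.5+140)
a=np.deg2rad(31); ex=np.array([np.cos(a),np.sin(a)]); ey=np.array([-ex[1],ex[0]])
for nm,u,v,z in [('eye',422,99.5,.08),('sh+36',422,186,.096),('disc',421,61,.015),('hookline low',420.5,100,.11)]:
    P=ray(c,n(u,v),z,T); d=P[:2]-[.5264,-.0136]; print(nm,P.round(4),'lifter xy mm',(1000*d@ex).round(1),(1000*d@ey).round(1))
print(ex*3.2,ey)
```

```text
eye [ 0.5288 -0.0107  0.08  ] lifter xy mm 3.5 1.2
sh+36 [ 0.5423 -0.0336  0.096 ] lifter xy mm 3.4 -25.3
disc [ 0.5281 -0.0091  0.015 ] lifter xy mm 3.8 3.0
hookline low [ 0.5247 -0.0055  0.11  ] lifter xy mm 2.7 7.8
[2.74293536 1.64812184] [-0.51503807  0.8571673 ]
```

```bash
python3 -m inch '[2.5,2.5,-30,0,45,2.5,2.5,-60,0,45,2.5,2.5,-90,0,45,2.5,2.5,-115,0,45,2.5,2.5,-130,0,45,2.5,2.5,-141,0,45,2.5,2.5,-141,0,45]' 30; python3 wr.py w2 120 100 266 200 3
```

```text
t: 2.68
tool_pos: [0.527, -0.0086, 0.0935]
orientation: [-1.543, -2.732, 0.002]
force: [0.6, -0.5, -0.3]
opening: 0.042
gripper_force: 0.0
[ 0.52697226 -0.00859273  0.0934695 ] [-1.54339728e+00 -2.73246945e+00  2.03108661e-03] 2.6833 [ 0.64911615 -0.46376432 -0.3205725 ]
```

View pics/w2.png

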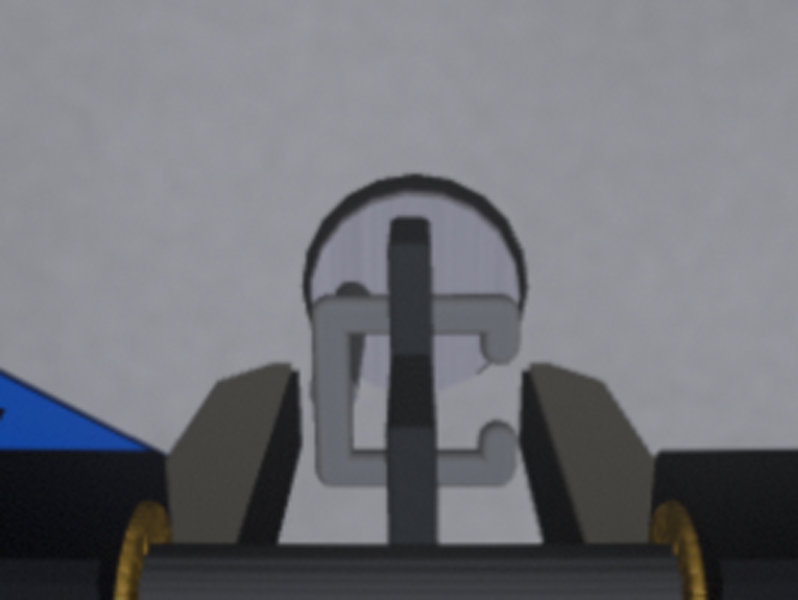

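The hook's plate is at x 389–436, midway between the fingertips (299 and 522). The eye spans x 314–520, y 295–487.

Run:
```python
from h import *
from plant import read_camera,robot
c=read_camera('wrist');T=np.load('pics/w2.npz')['T']
p0=robot.read_state()['tool_pos'];print(p0)
n=lambda u,v:((u+.5)/3-.5+120,(v+.5)/3-.5+100)
a=np.deg2rad(31); ex=np.array([np.cos(a),np.sin(a)]); ey=np.array([-ex[1],ex[0]])
for nm,u,v,z in [('eye',417,391,.08),('tab top +15 edge?',412,427,.128),('tab top +15 edge?',412,354,.128),('shoulder+36 ',409,218,.096),('sh+36 inner',410,245,.096),('fingertip mid',410.5,370,p0[2]),('disc rear',414,183,.015)]:
    P=ray(c,n(u,v),z,T); d=P[:2]-p0[:2]; print(nm,P.round(4),'lifter xy mm',(1000*d@ex).round(1),(1000*d@ey).round(1))
```

```text
[ 0.52904999 -0.00923696  0.09654135]
eye [ 0.5291 -0.0103  0.08  ] lifter xy mm -0.5 -1.0
tab top +15 edge? [0.5208 0.0015 0.128 ] lifter xy mm -1.5 13.4
tab top +15 edge? [0.5147 0.0116 0.128 ] lifter xy mm -1.6 25.3
shoulder+36  [0.5072 0.023  0.096 ] lifter xy mm -2.2 38.9
sh+36 inner [0.5099 0.0188 0.096 ] lifter xy mm -2.0 33.9
fingertip mid [ 0.5222 -0.0014  0.0965] lifter xy mm -1.8 10.2
disc rear [0.5124 0.0161 0.015 ] lifter xy mm -1.2 30.3
```

```bash
python3 -m inch '[0.7,-1.1,0,0,45,0.7,-1.1,0,0,20,0.7,-1.1,0,0,0,0.7,-1.1,0,0,0,0.7,-1.1,0,0,0,0.7,-1.1,0,0,0,0.7,-1.1,0,0,0,0.7,-1.1,0,0,0]' 30
```

```text
t: 3.45
tool_pos: [0.5295, -0.0111, 0.0958]
orientation: [1.547, 2.734, -0.0]
force: [-0.9, -0.2, 1.4]
opening: 0.008
gripper_force: 30.0
```

```bash
python3 -m inch '[0,0,4,0,0,0,0,8,0,0,0,0,12,0,0,0,0,16,0,0,0,0,20,0,0,0,0,20,0,0,0,0,20,0,0]'; python3 wr.py w3 180 150 160 120 5
```

```text
t: 4.03
tool_pos: [0.5298, -0.0111, 0.1162]
orientation: [1.547, 2.733, 0.0]
force: [-0.3, 0.2, -0.4]
opening: 0.0075
gripper_force: 30.0
[ 0.52982899 -0.01106542  0.11622415] [1.54695401e+00 2.73341292e+00 4.79700097e-04] 4.0333 [-0.26890281  0.23960625 -0.35288322]
```

View pics/w3.png

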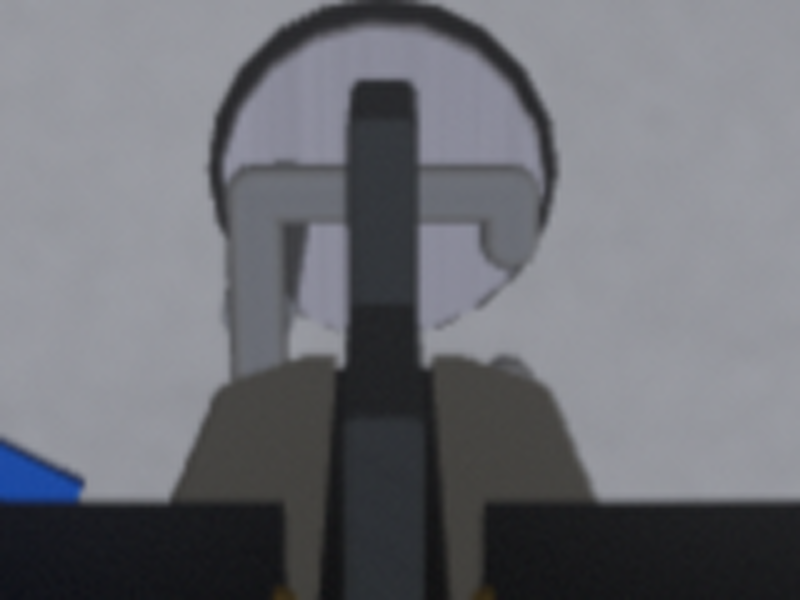

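Run:
```python
from h import *
from plant import read_camera,robot
c=read_camera('wrist');T=np.load('pics/w3.npz')['T']
p0=robot.read_state()['tool_pos'];print(p0)
n=lambda u,v:((u+.5)/5-.5+180,(v+.5)/5-.5+150)
a=np.deg2rad(30.9); ex=np.array([np.cos(a),np.sin(a)]); ey=np.array([-ex[1],ex[0]])
for nm,u,v,z in [('eye left bar(-17)',258,270,.08),('arm +17',310,193,.08),('arm outer +21',310,165,.08),('arm inner +13',310,222,.08),('hook +36',382,120,.116),('tip low+36',382,80,.092),('tab +15',382,412,.148),('gap ends 6.5',510,269,.08),('gap -6.5',505,355,.08),('disc top+32',383,22,.015)]:
    P=ray(c,n(u,v),z,T); d=P[:2]-p0[:2]; print(nm,P.round(4),'lifter xy mm',(1000*d@ex).round(1),(1000*d@ey).round(1))
```

```text
[ 0.52939795 -0.01104659  0.11560411]
eye left bar(-17) [ 0.5113 -0.0141  0.08  ] lifter xy mm -17.1 6.7
arm +17 [ 0.5119 -0.0012  0.08  ] lifter xy mm -10.0 17.5
arm outer +21 [0.5099 0.0022 0.08  ] lifter xy mm -9.9 21.3
arm inner +13 [ 0.5139 -0.0047  0.08  ] lifter xy mm -10.0 13.4
hook +36 [0.5107 0.0194 0.116 ] lifter xy mm -0.4 35.7
tip low+36 [0.511 0.019 0.092] lifter xy mm -0.4 35.3
tab +15 [0.5212 0.002  0.148 ] lifter xy mm -0.3 15.4
gap ends 6.5 [0.5404 0.0035 0.08  ] lifter xy mm 17.0 6.8
gap -6.5 [ 0.5465 -0.0073  0.08  ] lifter xy mm 16.6 -5.6
disc top+32 [0.5139 0.0144 0.015 ] lifter xy mm -0.3 29.8
```

```bash
python3 -m inch '[0,0,0,6,0,0,0,0,12,0,0,0,0,18,0,0,0,0,24,0,0,0,0,30,0,0,0,0,36,0,0,0,0,42,0,0,0,0,48,0,0,0,0,54,0,0,0,0,60,0]'; python3 -m inch '[0,0,0,6,0,0,0,0,12,0,0,0,0,18,0,0,0,0,24,0,-0.2,0.3,0,30,0,-0.2,0.3,0,30,0,-0.2,0.3,0,30,0]';  python3 wr.py w4 180 150 160 120 5
```

```text
t: 4.97
tool_pos: [0.5292, -0.011, 0.1153]
orientation: [0.035, -3.141, -0.0]
force: [0.0, 0.2, -1.0]
opening: 0.0082
gripper_force: 30.0
t: 5.55
tool_pos: [0.5291, -0.0107, 0.1154]
orientation: [0.834, -3.028, -0.0]
force: [0.6, 1.1, -0.3]
opening: 0.0074
gripper_force: 30.0
[ 0.5290935  -0.0107237   0.11544372] [ 8.34071616e-01 -3.02834047e+00 -3.16850910e-04] 5.55 [ 0.59013436  1.12456654 -0.29032624]
```

View pics/w4.png

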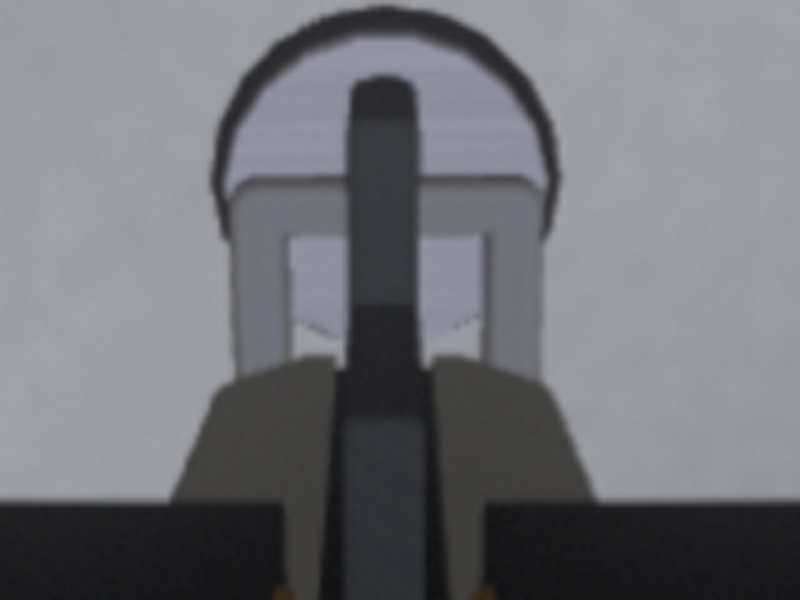

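The turn is done and the plate is centred in the eye to about 0.5 mm (eye x 229–543, plate 347–418). Drawing it out now.

```bash
python3 -m inch '[4,3,0,0,0,8.4,5.4,0,0,0,13,8.2,0,0,0,18.8,11.7,0,0,0,24.8,15.3,0,0,0,30.8,18.9,0,0,0,36.8,22.5,0,0,0,43,26.1,0,0,0,50,30.4,0,0,0,56,34,0,0,0]'; python3 wr.py w5 100 60 266 200 3
python3 - <<'E'
import cv2
from plant import read_camera
s=read_camera('scene')['image'];w=cv2.imread('pics/w5.png')
cv2.imwrite('pics/m5.png',__import__('numpy').hstack([cv2.resize(w,(400,300)),cv2.resize(s[130:230,210:343],(400,300),interpolation=cv2.INTER_CUBIC)]))
E
```

```text
t: 6.43
tool_pos: [0.5861, 0.0238, 0.1157]
orientation: [-0.839, 3.027, 0.0]
force: [-0.6, 0.4, -1.0]
opening: 0.008
gripper_force: 30.0
[0.58608363 0.02378995 0.11570558] [-8.39261088e-01  3.02733167e+00  5.92978307e-05] 6.4333 [-0.64342647  0.38364476 -0.9812021 ]
```

View pics/m5.png

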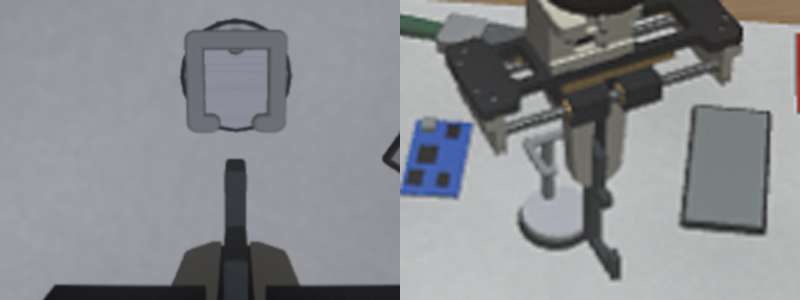

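The hook is clear of the eye: the open C is empty at (236,80) and the lifter hasn't moved. Now I'll carry the hook to the deep bin.

```bash
python3 -m inch '[0,0,35,0,0,0,0,70,0,0,-5,-5,95,0,0,-99,-320,95,-10.5,0,-99,-320,95,-10.5,0,-99,-320,95,-10.5,0,-99,-320,95,-10.5,0,-99,-320,95,-10.5,0,-99,-320,95,-10.5,0,-99,-320,95,-10.5,0]'; python3 -m inch '[0,0,0,0,0,0,0,0,0,0]'; python3 -c "
from plant import robot;print(robot.read_state()['q'])"
```

```text
t: 7.37
tool_pos: [0.4958, -0.263, 0.211]
orientation: [-0.559, 3.091, -0.0]
force: [1.2, -0.4, -0.2]
opening: 0.0076
gripper_force: 30.0
t: 7.53
tool_pos: [0.4958, -0.2634, 0.2106]
orientation: [0.552, -3.092, -0.0]
force: [-0.6, 0.5, -0.9]
opening: 0.0077
gripper_force: 30.0
[-5.79640125e-01  3.03782655e-02  1.60820676e+00 -1.18627172e-04
  1.50330469e+00 -2.50344516e+00]
```

```bash
python3 -m inch '[-9,-33,0,0,0,-9,-33,0,0,0,-9,-33,0,0,0]'; python3 wr.py w6 56 0 400 300 2
python3 - <<'E'
import numpy as np
from h import *
from plant import read_camera
c=read_camera('wrist');T=np.load('pics/w6.npz')['T']
a=.357;R=np.array([[np.cos(a),-np.sin(a)],[np.sin(a),np.cos(a)]])
P=[list(np.array([.4897,-.2955])+R@q)+[.06] for q in np.array([[64,36],[64,-36],[-64,-36],[-64,36]])/1000]
p=(proj(c,P,T)-[56,0])*2;print(p.round())
im=cv2.imread('pics/w6.png');cv2.polylines(im,[p.astype(np.int32)],True,(0,0,255),1);cv2.imwrite('pics/w6b.png',im)
E
```

```text
t: 7.78
tool_pos: [0.4879, -0.2941, 0.2106]
orientation: [0.557, -3.092, -0.001]
force: [-0.5, 0.5, -1.0]
opening: 0.0079
gripper_force: 30.0
[ 0.48788677 -0.29406566  0.2106093 ] [ 5.57419505e-01 -3.09157621e+00 -6.57761140e-04] 7.7833 [-0.45399102  0.53512544 -1.03097689]
[[464. 468.]
 [332. 468.]
 [324. 228.]
 [470. 228.]]
```

View pics/w6b.png

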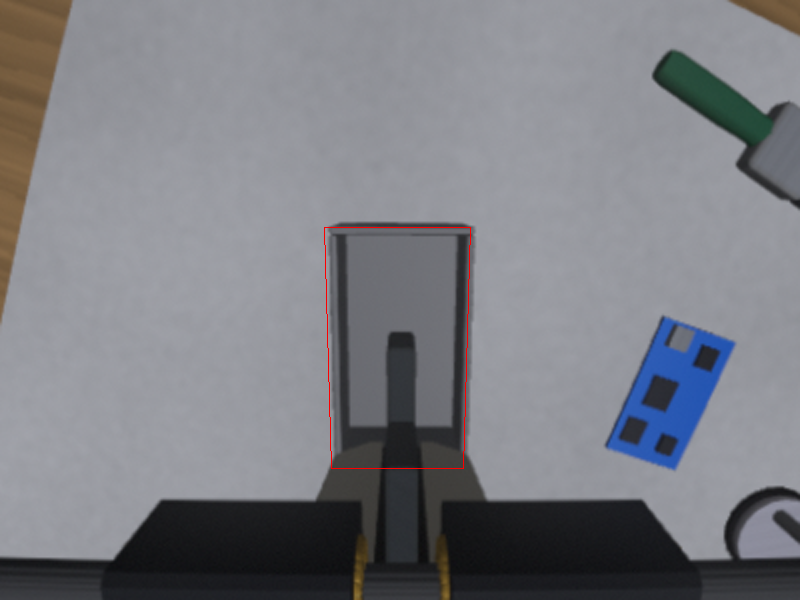

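The predicted rim (red) matches the bin, and the hook plate (x≈401) is centred in it. Lowering.

```bash
python3 -m inch '[-2,-1,-25,0,0,-2,-1,-50,0,0,-2,-1,-75,0,0,-2,-1,-95,0,0,-2,-1,-110,0,0,-2,-1,-120,0,0,-2,-1,-127,0,0,-2,-1,-131,0,0,-2,-1,-133,0,0,-2,-1,-133,0,0]'
```

```text
t: 8.72
tool_pos: [0.4864, -0.2952, 0.0782]
orientation: [-0.559, 3.091, -0.001]
force: [-0.5, -0.5, -0.7]
opening: 0.0078
gripper_force: 30.0
```

```bash
python3 -m inch '[0,0,-1,0,0,0,0,-2,0,0,0,0,-2.5,0,0,0,0,-2.5,0,0]'; python3 -m inch '[0,0,-0.5,0,0,0,0,-1,0,0,0,0,-1,0,0]'
```

```text
t: 9.05
tool_pos: [0.4863, -0.2956, 0.0759]
orientation: [-0.558, 3.091, -0.001]
force: [0.4, -0.9, 1.3]
opening: 0.0078
gripper_force: 30.0
t: 9.3
tool_pos: [0.4864, -0.2957, 0.0759]
orientation: [-0.558, 3.091, -0.002]
force: [-2.4, 1.4, 9.0]
opening: 0.008
gripper_force: 30.0
```

```bash
python3 -m inch '[0,0,0.5,0,12,0,0,0.5,0,16,0,0,0.5,0,22,0,0,0.5,0,28,0,0,0.5,0,34,0,0,0.5,0,40,0,0,0.5,0,46,0,0,0.5,0,52,0,0,0.5,0,58,0,0,0.5,0,64,0]'; python3 -m inch '[0,0,0,0,70,0,0,0,0,76,0,0,0,0,82,0,0,0,0,88,0,0,0,0,94,0,0,0,0,100,0,0,0,0,100,0,0,0,0,100,0,0,0,0,100,0,0,0,0,100]'
```

```text
t: 10.13
tool_pos: [0.4859, -0.2952, 0.0742]
orientation: [-0.559, 3.092, -0.0]
force: [0.5, -0.1, -0.1]
opening: 0.0701
gripper_force: 0.0invalid input
```

```bash
python3 -m inch '[0,0,0,0,76,0,0,0,0,82,0,0,0,0,88,0,0,0,0,94,0,0,0,0,99,0,0,0,0,99,0,0,0,0,99]'
python3 - <<'E'
import cv2,numpy as np
from plant import read_camera
w=read_camera('wrist')['image'];s=read_camera('scene')['image']
cv2.imwrite('pics/m7.png',np.hstack([cv2.resize(w,(400,300)),cv2.resize(s[120:220,100:233],(400,300),interpolation=cv2.INTER_CUBIC)]))
E
```

```text
t: 10.72
tool_pos: [0.4859, -0.2952, 0.0742]
orientation: [0.559, -3.092, 0.0]
force: [0.7, -0.5, -0.4]
opening: 0.0923
gripper_force: 0.0
```

View pics/m7.png

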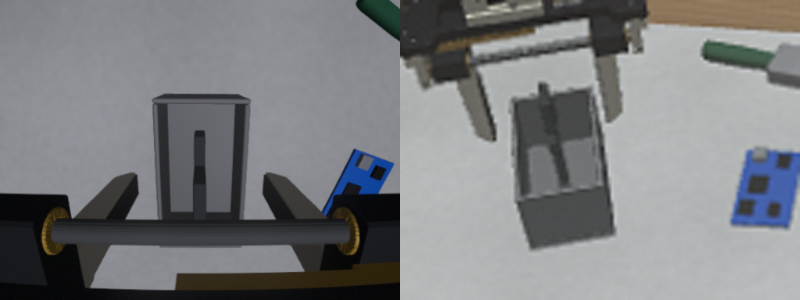

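The hook stands on its foot inside the bin and both fingers are clear of it, so I'll go for the lifter.

```bash
python3 -m inch '[0,0,30,0,99,0,0,65,0,99,0,0,105,0,99,0,0,130,0,99,43,284,130,10.7,75,43,284,130,10.7,75,43,284,130,10.7,75,43,284,130,10.7,75,43,284,130,10.7,75,43,284,130,10.7,75]'; python3 -m inch '[0,0,0,0,75]'
```

```text
t: 11.65
tool_pos: [0.5232, -0.0462, 0.2045]
orientation: [-0.844, 3.026, -0.0]
force: [1.0, -0.2, 1.0]
opening: 0.0698
gripper_force: 0.0
t: 11.73
tool_pos: [0.5238, -0.0412, 0.2044]
orientation: [-0.853, 3.022, 0.004]
force: [-0.2, -0.7, 0.5]
opening: 0.0697
gripper_force: 0.0
```

```bash
python3 -m inch '[5.3,30.5,0,0.4,75,5.3,30.5,-20,0.4,75,5.3,30.5,-50,0.4,75,5.3,30.5,-80,0.4,75,5.3,30.5,-90,0.4,75,5.3,30.5,-90,0.4,75]'
```

```text
t: 12.23
tool_pos: [0.526, -0.0173, 0.1109]
orientation: [0.853, -3.017, -0.004]
force: [-0.9, -0.5, 0.5]
opening: 0.0698
gripper_force: 0.0
```

Run:
```python
from wr import *
import time
s,c,T=wrist(); print(s['tool_pos'],s['orientation'])
s=robot.read_state(); print(s['tool_pos'],s['orientation'])
# dark/bright contour check of predicted eye vs. edges
a=np.deg2rad(31);Rm=np.array([[np.cos(a),-np.sin(a)],[np.sin(a),np.cos(a)]])
img=cv2.cvtColor(c['image'],cv2.COLOR_BGR2GRAY).astype(float)
def shape(dx,dy):
    q=[(-17,-17),(-17,17)]; out=[]
    L=[[x,y] for x in np.linspace(-17,12,15) for y in(-17,17)]+[[-17,y] for y in np.linspace(-15,15,15)]
    O=[[x,y] for x in np.linspace(-10,10,11) for y in(-11,11)]+[[-11,y] for y in np.linspace(-8,8,9)]
    f=lambda A:[list(np.array([.5291+dx,-.0107+dy])+Rm@(np.array(q)/1000))+[.081] for q in A]
    g=lambda A:np.mean([cv2.getRectSubPix(img.astype(np.uint8),(3,3),tuple(map(float,p))).mean() for p in proj(c,f(A),T)])
    return g(O)-g(L)
best=max(((shape(dx/1000,dy/1000),dx,dy) for dx in range(-10,11) for dy in range(-10,11)))
print(best,shape(0,0))
```

```text
[ 0.52600522 -0.01734984  0.11088065] [ 0.85330874 -3.01735873 -0.0039664 ]
[ 0.52755171 -0.01764491  0.1133429 ] [ 8.5387838e-01 -3.0204525e+00 -1.8307995e-03]
(np.float64(32.84460374352845), 0, 0) 32.84460374352845
```

```bash
python3 -m inch '[1.6,6.9,0,0,75,1.6,6.9,-15,0,75,1.6,6.9,-30,0,75,1.6,6.9,-43,0,75,1.6,6.9,-52,0,75,1.6,6.9,-52,0,75,1.6,6.9,-52,0,75]' 40;python3 -m inch '[0,0,0,0,75]'
```

```text
t: 12.87
tool_pos: [0.5309, -0.0106, 0.0633]
orientation: [-0.855, 3.022, -0.001]
force: [0.6, 0.3, 0.7]
opening: 0.0698
gripper_force: 0.0
t: 12.95
tool_pos: [0.5314, -0.0107, 0.0639]
orientation: [-0.854, 3.021, -0.001]
force: [-0.7, -0.4, 0.5]
opening: 0.0696
gripper_force: 0.0
```

```bash
python3 -m inch '[-2,0,-3,0,70,-2,0,-3,0,46,-2,0,-3,0,40,-2,0,-3,0,40,-2,0,-3,0,38,-2,0,-3,0,36,-2,0,-3,0,36,-2,0,-3,0,36]' 40
```

```text
t: 13.62
tool_pos: [0.5284, -0.0108, 0.0594]
orientation: [-0.855, 3.023, -0.0]
force: [-0.2, 0.4, 1.6]
opening: 0.0406
gripper_force: 40.0
```

```bash
python3 -m inch '[0,0,8,0,36,0,0,25,0,36,0,0,50,0,36,0,0,75,0,36,0,0,85,0,36,0,0,85,0,36]'; python3 -m inch '[0.5,30,0,0,36,0.5,60,0,0,36,0.5,95,0,0,36,0.5,130,0,0,36,0.5,165,0,0,36,0.5,200,0,0,36,0.5,235,0,0,36,0.5,260,0,0,36,0.5,275,0,0,36,0.5,281,0,0,36]'; python3 -m inch '[0,0,0,0,36,0,0,0,0,36]'
```

```text
t: 14.12
tool_pos: [0.5303, -0.0108, 0.1475]
orientation: [-0.854, 3.018, -0.003]
force: [0.6, 0.4, -3.6]
opening: 0.0408
gripper_force: 40.0
t: 14.95
tool_pos: [0.5274, 0.272, 0.1423]
orientation: [0.858, -3.02, -0.0]
force: [-0.4, 0.4, -3.4]
opening: 0.0406
gripper_force: 40.0
t: 15.12
tool_pos: [0.5285, 0.2691, 0.1433]
orientation: [0.854, -3.022, 0.001]
force: [0.1, 0.6, -4.0]
opening: 0.0408
gripper_force: 40.0
```

```bash
python3 -m inch '[0,1,-20,0,36,0,1,-40,0,36,0,1,-55,0,36,0,1,-66,0,36,0,1,-72,0,36,0,1,-75,0,36,0,1,-76,0,36,0,1,-76,0,36]'; python3 -m inch '[0,0,-1,0,36,0,0,-2,0,36,0,0,-2.5,0,36,0,0,-2.5,0,36]'; python3 -m inch '[0,0,-1,0,36,0,0,-1.5,0,36,0,0,-1.5,0,36]'
```

```text
t: 15.78
tool_pos: [0.5294, 0.2712, 0.069]
orientation: [-0.854, 3.022, 0.0]
force: [-0.2, -0.0, -2.9]
opening: 0.0406
gripper_force: 40.0
t: 16.12
tool_pos: [0.5289, 0.2715, 0.066]
orientation: [-0.855, 3.023, -0.0]
force: [-0.4, 0.4, -3.4]
opening: 0.0407
gripper_force: 40.0
t: 16.37
tool_pos: [0.5286, 0.2713, 0.0641]
orientation: [0.855, -3.023, 0.0]
force: [-0.5, -0.3, -3.0]
opening: 0.0404
gripper_force: 40.0
```

```bash
python3 -m inch '[0,0,-1,0,36,0,0,-1,0,36]'; python3 -m inch '[0,0,-0.7,0,36,0,0,-0.7,0,36]'
```

```text
t: 16.53
tool_pos: [0.5289, 0.2715, 0.0635]
orientation: [-0.855, 3.022, 0.0]
force: [-0.5, -0.1, -2.4]
opening: 0.0407
gripper_force: 40.0
t: 16.7
tool_pos: [0.5291, 0.2716, 0.0634]
orientation: [-0.855, 3.022, 0.0]
force: [-3.3, -1.1, 4.4]
opening: 0.0406
gripper_force: 40.0
```

```bash
python3 -m inch '[0,0,0.5,0,46,0,0,0.5,0,50,0,0,0.5,0,60,0,0,0.5,0,70,0,0,0.5,0,75,0,0,0.5,0,75,0,0,0.5,0,75]'; python3 -m inch '[0,0,15,0,75,0,0,40,0,75,0,0,70,0,75,0,0,100,0,75,0,0,130,0,75,0,0,130,0,75,0,0,130,0,75]'
python3 - <<'E'
from wr import *
s,c,T=wrist(); print(s['tool_pos'],s['force'])
img=cv2.cvtColor(c['image'],cv2.COLOR_BGR2GRAY)
def shape(dx,dy,yaw):
    a=np.deg2rad(yaw);Rm=np.array([[np.cos(a),-np.sin(a)],[np.sin(a),np.cos(a)]])
    L=[[x,y] for x in np.linspace(-17,12,15) for y in(-17,17)]+[[-17,y] for y in np.linspace(-15,15,15)]
    O=[[x,y] for x in np.linspace(-10,10,11) for y in(-11,11)]+[[-11,y] for y in np.linspace(-8,8,9)]
    f=lambda A:[list(np.array([.529+dx,.2715+dy])+Rm@(np.array(q)/1000))+[.085] for q in A]
    g=lambda A:np.mean([cv2.getRectSubPix(img,(3,3),tuple(map(float,p))).mean() for p in proj(c,f(A),T)])
    return g(O)-g(L)
print(max(((shape(dx/1000,dy/1000,w),dx,dy,w) for dx in range(-10,11,2) for dy in range(-10,11,2) for w in (25,31,37))))
# hook in the deep bin, unchanged since its release? bench things unchanged? compare with first top picture
t=read_camera('top')['image']; o=cv2.resize(cv2.imread('pics/top0.png'),(512,384),interpolation=cv2.INTER_AREA)
d=(cv2.absdiff(t,o).max(2)>40).astype(np.uint8); n,_,st,ce=cv2.connectedComponentsWithStats(cv2.dilate(d,np.ones((3,3))))
for i in range(1,n):
    if st[i,4]>25: print(st[i].tolist(),ce[i].round(),(ce[i]*1.5625).round())
cv2.imwrite('pics/final.png',cv2.resize(t,(800,600)))
E
```

```text
t: 17.28
tool_pos: [0.5288, 0.2713, 0.063]
orientation: [-0.855, 3.023, -0.0]
force: [-0.2, -0.2, -0.1]
opening: 0.069
gripper_force: 0.0
t: 17.87
tool_pos: [0.5303, 0.272, 0.196]
orientation: [-0.854, 3.018, 0.001]
force: [0.5, 0.5, -1.2]
opening: 0.0699
gripper_force: 0.0
[0.53034488 0.27202186 0.1959779 ] [ 0.52196196  0.54064327 -1.22683967]
(np.float64(21.229629629629628), 2, -2, 25)
[0, 120, 151, 264, 18114] [ 77. 250.] [120. 391.]
[244, 211, 32, 34, 832] [260. 227.] [406. 355.]
[372, 210, 31, 30, 414] [387. 224.] [605. 350.]
[128, 233, 24, 29, 421] [141. 249.] [221. 389.]
[125, 239, 10, 12, 83] [129. 244.] [201. 381.]
[0, 261, 42, 123, 2958] [ 15. 341.] [ 23. 532.]
```

Run:
```python
from h import *
from plant import read_camera,robot,job
t=read_camera('top'); a=.35+np.pi; R=np.array([[np.cos(a),-np.sin(a)],[np.sin(a),np.cos(a)]])
# hook y axis = 201 deg -> rotate y offsets
ey=np.array([np.cos(a),np.sin(a)])
for y,z in [(-43,4),(-43,28),(36,76),(36,52),(15,108),(-15,108)]: print(y,z,proj(t,[*(np.array([.486,-.2955])+ey*y/1000),z/1000]).round())
print(robot.read_state()['t'])
```

```text
-43 4 [[373. 213.]]
-43 28 [[376. 211.]]
36 76 [[401. 238.]]
36 52 [[397. 240.]]
15 108 [[400. 228.]]
-15 108 [[393. 215.]]
18.0167
```

The predicted outline of a hook standing in the deep bin is x 373–401, y 211–240. The change seen in the picture is x 372–403, y 210–240, so the hook is still upright. Handing in.

```bash
python3 -c "
from plant import job;print(job.close_job())"
```

```text
the job is handed in; nothing more can be done
None
```

The job is handed in after about 18 s of robot time: the hook stands on its foot in the deep bin, the lifter sits in the square bin (its eye's place and height matched by a camera fit, not viewed), and nothing else on the bench appears to have moved.

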